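# Stack a vacuum joint on the turntable

## Task

Stack the vacuum joint on the blue station of the turntable, everything threaded over its upright stud, in this order: first the copper gasket flat on the blue foot, then the grey half-nipple flange down on the gasket with its tube pointing up, then the silver centering ring round the tube so that it lies flat on the flange, and last the brass wing nut, collar down, on the end of the tube. Leave the stack upright and let go of, and leave the steel blank and the yellow cap where they lie.

Things in the scene. Friction and masses are not known exactly. Their poses are not given: they have to be found in the camera images.
- gasket: Flat copper ring, 50 mm outside diameter, 24 mm bore, 8 mm thick, 60 g, lying flat on the black mat (the mat's top is 2 mm above the work surface). Origin: on its axis, at its underside; z up. Grip it across its outside.
- half_nipple: Grey steel half-nipple standing flange down on the mat: round flange 64 mm in diameter and 12 mm thick, with a tube of 30 mm outside diameter rising from it to 36 mm above the underside; 18 mm bore right through; 300 g. Origin: on its axis, at the flange's underside; z up along the tube. Grip it by the tube (from 12 to 36 mm above the origin).
- centering_ring: Silver (aluminium) ring, 52 mm outside diameter, 36 mm bore, 10 mm thick, 40 g, lying flat on the mat; the thin-walled one. Origin: on its axis, at its underside; z up. Grip it across its outside.
- wing_nut: Brass wing nut standing on its collar on the mat: collar 40 mm in diameter and 5 mm thick; above it a hub 24 mm in diameter up to 20 mm; two wings 6 mm thick stand out from the hub to both sides along the nut's x axis, about 66 mm from tip to tip, from 5 to about 28 mm high; plain 18 mm bore right through (no thread: it just slips on); 90 g. Origin: on its axis, at the collar's underside; z up. Grip the hub above the collar, fingers closing along its y axis.
- station_blue: The target: a blue round foot, 64 mm wide and 8 mm high, fixed on the turntable's top, with a plain upright steel stud, 12 mm thick, on its axis; the stud's tapered tip ends 60 mm above the origin. Origin: on the axis at the foot's underside; z up. In the finished stack the undersides are above this origin: gasket 8 mm, half-nipple 16, ring 28, wing nut 52.
- station_red: The same foot and stud in red, not used, stays empty; same origin. Both are fixed 80 mm from the centre of the round aluminium turntable, on opposite sides (250 mm wide, top 40 mm above the work surface; it turns, but stiffly, 1.2 N m, and need not). A black knob 28 mm wide, 24 high, stands at its centre; bolt bins 30 mm high a quarter turn from the stations.
- blank: Bystander: solid steel blank disc, 60 mm in diameter, 12 mm thick, lying on the mat. Origin: on its axis at the underside; z up. Leave it where it lies.
- cap: Bystander: round yellow plastic cap, 44 mm in diameter and 18 mm high, with a straight grip bar up to 27 mm, on the mat. Origin: on its axis at the underside; z up. Leave it where it lies.
Things that resemble listed ones, but are neither listed nor needed, are in the scene too. Several things look just like the gasket: the one meant starts farthest to the robot's left.

How it is judged:
By the outcome, as a careful person would: the job done as asked, in the order asked, and still so for the second after the job is handed in, with the robot touching nothing.
It also fails if it takes over 112 s, if anything falls off the work surface, if the arm or the gripper's body presses on something with over 40 N, if the wrist force passes 120 N, or if a joint passes its speed limit or range.

## Robot

A 7-joint arm with a two-finger parallel gripper is mounted at the origin on the work surface. World frame = base frame: x ahead of the robot, y to its left, z up, the work surface at z = 0. Lengths are in mm, angles in rad, forces in N, time in s.
With the tool pointing down it reaches from about 425 to 800 mm from the base axis. Payload 8.3 kg.
Tool frame: the origin (TCP) lies on the mounting face of the last link; the fingertips stand 173 mm ahead of it and the grasp point (between the pads) lies 155 mm ahead of it; x points along the fingers, z is the direction in which the jaws open and shut, and the axes are right-handed (so a half turn about x gives the same grasp; the last joint's range is limited). The gripper opens to 85 mm and grips with 20 to 120 N. Pads are 22 mm wide; open, the fingers measure 114 mm over their backs; the gripper's body (76 mm by 85 mm) begins 54 mm behind the grasp point. The pads swing forward as they close: fully open they stand 13 mm farther back than shut.
Start: joints at [-0.063, 0.383, 0.016, 1.37, -0.006, 1.388, -0.046], TCP at [624.993, 0.037, 404.679] pointing down, gripper open.
Joint ranges: [-2.95, 2.95], [-0.25, 2.06], [-1.52, 1.56], [0.18, 2.33], [-1.44, 4.58], [0.02, 2.06], [-3.01, 3.01]. Speed limits (rad/s): [2.39, 2.39, 3.01, 3.01, 3.14, 3.14, 3.14].

## Interface

Orientations are given as a 3x3 rotation matrix whose columns are the frame's x, y, z axes.
In Python, from station import ctrl, camera, workorder, find_in, tip_of gives the robot as it stands.
- The arm moves only by the shell command python3 -m inch 'ROWS'. ROWS is JSON, a list of rows, each a list of 7 numbers: the shift along the tool's x, y, z in cm, then the turn, a rotation vector about the tool's x, y, z in degrees, then the finger opening in cm, from 0 to 8.54. In form: [[tx, ty, tz, wx, wy, wz, fingers], ...]. A call has 1 to 8 rows; each row shifts and turns the pose as measured when the row begins, along the tool's axes as they then stand; what a row does not reach is not made up. A row lasts 1/10 s, in which the tool goes at most 50 mm and 8.59 degrees, less where a joint would pass 70% of its speed; a pose out of reach is approached as far as the arm can. A call with a gripper value outside its range is refused whole. The fingers move at their own pace and stop on an object; the grip force is fixed at half the most. Time passes only in rows, so rows that do not move let the fingers close. It gives the time, the measured TCP pose, the force and the opening at its end, in the units of the state.
- ctrl.sense(): the state, without advancing time (a new reading comes with each control period).
- camera(name): name is "scene" or "side" or "wrist"; returns a dict with "color" (420x560x3 uint8, red, green, blue), "K" (3x3 intrinsics, pixels), "rvec" (rotation vector, rad) and "tvec" (3), from world to camera coordinates, as OpenCV has them; the wrist camera has in their place "T_tool_cam" (4x4, takes a point from camera to tool coordinates, whose origin is the TCP and whose axes are the tool frame's). Camera axes: x right, y down, z forward; pixel columns grow to the right and rows downward; lengths in mm; the calibration is good to about 2 mm. The wrist camera is an equidistant fisheye: a pixel r from the principal point sees the ray r / f radians off the axis. A picture is of the moment at which its call begins: read the wrist's pose just before it. There is no depth.
- workorder.sign_off(): hands the job in, once; it reports no verdict.
Trained networks look in a picture, given as the dict that the camera call returned (one of the last four; its "shot" number tells which), for a name from the list of things; names that differ only in an ending like _2 or _b are one class to them, and where a whole thing is asked for, a point or a joint stands for the part that bears it (a point fixed in the world has none). Each returns a list of dicts, best first, with "p" (0 to 1); they miss things now and then, are a little off and sometimes report something else, mostly with a low value. They report only what shows in the picture. A call takes as long as a camera call. They do not tell look-alikes from the thing itself.
- find_in(picture, thing): "pixel" ([row, column] in pixels, amid what is visible of it).
- tip_of(picture, thing): "pixel" ([row, column] in pixels: a listed point, or the origin of a listed thing).
The state is a dict: "time": time; "q": joint angles; "dq": joint speeds; "tau": joint torques, N m; "tool_pos": TCP position; "tcp_rot": TCP orientation; "force": force on the tool from outside, world axes, zero at the start; "ft_torque": the same for the moment, N m; "grip_width": opening from 0.0 (shut) to 1.0 (fully open).
Only numpy, scipy, OpenCV 4.12 (cv2) and the standard library are available. Lean on these libraries where they do the work, as an engineer would, in place of code of your own. Each camera call takes 0.05 s, during which the arm holds its last target. There are 200 camera calls.

## Working session

There is one attempt and no reset: what is moved stays moved. The work goes in short steps, Python scripts to look and compute and a shell command to move; the robot and the scene stay as the last step left them, time stands still between calls to the robot, and variables do not carry over. Pictures are saved under pics/ and viewed, about 12 in all and at most 16, crops included, and the job is handed in when it is done.

```bash
ls; mkdir -p pics; cat > h.py <<'E'
import numpy as np, cv2, json
from station import ctrl, camera, workorder, find_in, tip_of
def ray(pic,px,st=None):
    r,c=px; K=np.array(pic["K"])
    if "rvec" in pic:
        d=cv2.undistortPoints(np.array([[[c,r]]],float),K,None)[0,0]
        R=cv2.Rodrigues(np.array(pic["rvec"],float))[0]; t=np.array(pic["tvec"],float).ravel()
        return -R.T@t, R.T@np.array([d[0],d[1],1])
    u=np.array([(c-K[0,2])/K[0,0],(r-K[1,2])/K[1,1]]); th=np.linalg.norm(u)
    d=np.array([*(u/max(th,1e-9)*np.sin(th)),np.cos(th)])
    T=np.array(pic["T_tool_cam"]); R=np.array(st["tcp_rot"])
    return np.array(st["tool_pos"])+R@T[:3,3], R@T[:3,:3]@d
def onz(pic,px,z,st=None):
    o,d=ray(pic,px,st); return o+d*(z-o[2])/d[2]
def project(pic,P,st):
    T=np.array(pic["T_tool_cam"]);R=np.array(st["tcp_rot"]);K=np.array(pic["K"])
    p=T[:3,:3].T@(R.T@(np.array(P)-np.array(st["tool_pos"]))-T[:3,3])
    th=np.arctan2(np.hypot(p[0],p[1]),p[2]);u=p[:2]/np.hypot(p[0],p[1])*th
    return K[1,1]*u[1]+K[1,2],K[0,0]*u[0]+K[0,2]
def save(pic,n): cv2.imwrite(f"pics/{n}.png",pic["color"][:,:,::-1])
E
cat > a.py <<'E'
from h import *
st=ctrl.sense(); print(np.round(st["tcp_rot"],3).tolist(),st["time"],st["grip_width"],st["force"])
Z=dict(gasket=2,half_nipple=2,centering_ring=2,wing_nut=2,station_blue=40,station_red=40,blank=2,cap=2)
for n in ["scene","side","wrist"]:
    s=ctrl.sense();p=camera(n); save(p,n+"0")
    print(n)
    for k in Z:
        print(k,[(round(d["p"],2),np.round(d["pixel"]).tolist(),np.round(onz(p,d["pixel"],Z[k],s)[:2]).tolist()) for d in tip_of(p,k) if d["p"]>.2])
E
python3 a.py
```

```text
pics
[[-0.002, -0.0, 1.0], [-0.0, 1.0, 0.0], [-1.0, -0.0, -0.002]] 0.0 0.9990514161869266 [0.71297363 0.07158609 0.17874798]
scene
gasket [(0.97, [312.0, 287.0], [686.0, -124.0]), (0.77, [295.0, 124.0], [595.0, -409.0]), (0.7, [205.0, 189.0], [288.0, -293.0])]
half_nipple [(0.79, [287.0, 188.0], [593.0, -294.0])]
centering_ring [(0.69, [241.0, 193.0], [442.0, -284.0]), (0.4, [313.0, 286.0], [688.0, -126.0])]
wing_nut [(0.79, [231.0, 253.0], [425.0, -155.0])]
station_blue [(0.59, [228.0, 357.0], [503.0, 54.0])]
station_red [(0.92, [247.0, 434.0], [594.0, 182.0])]
blank [(0.92, [268.0, 255.0], [553.0, -165.0])]
cap [(0.85, [264.0, 118.0], [500.0, -433.0]), (0.31, [233.0, 252.0], [432.0, -158.0])]
side
gasket [(0.74, [306.0, 230.0], [273.0, -297.0]), (0.61, [211.0, 346.0], [683.0, -129.0]), (0.53, [284.0, 396.0], [584.0, -409.0])]
half_nipple [(0.95, [254.0, 360.0], [590.0, -294.0]), (0.67, [304.0, 368.0], [499.0, -423.0])]
centering_ring [(0.55, [270.0, 303.0], [448.0, -277.0])]
wing_nut [(0.51, [244.0, 267.0], [429.0, -157.0])]
station_blue [(0.86, [190.0, 252.0], [491.0, 40.0])]
station_red [(0.61, [165.0, 264.0], [600.0, 173.0])]
blank [(0.91, [226.0, 312.0], [562.0, -148.0])]
cap [(0.96, [303.0, 369.0], [502.0, -422.0])]
wrist
gasket [(0.76, [276.0, 331.0], [687.0, -126.0])]
half_nipple [(0.64, [370.0, 263.0], [593.0, -295.0])]
centering_ring []
wing_nut [(0.77, [294.0, 147.0], [430.0, -159.0])]
station_blue []
station_red [(0.93, [15.0, 255.0], [596.0, 183.0])]
blank [(0.65, [300.0, 235.0], [559.0, -162.0])]
cap []
```

View pics/scene0.png

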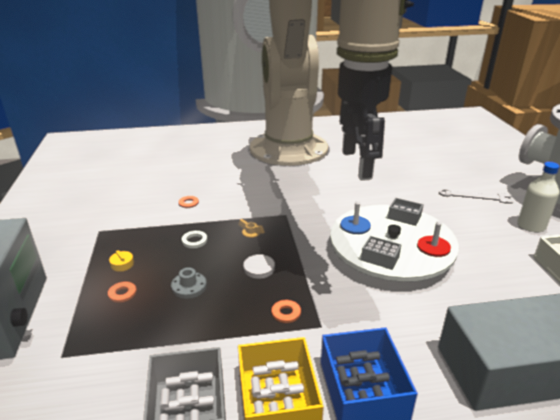

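View pics/wrist0.png

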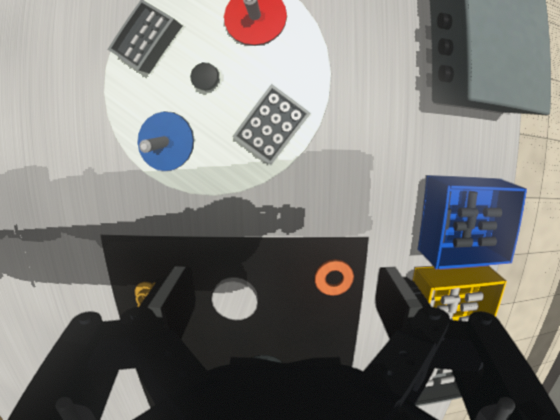

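The gasket meant is the leftmost one, at about (687,-126): pixel (312,287) in the scene picture and (277,334) in the wrist picture. The blue foot is at wrist pixel (140,165). Next I'll fit circles by colour on known planes.

```bash
cat >> h.py <<'E'
from scipy.optimize import least_squares
def blob(pic,lo,hi,near,rad=60):
    hsv=cv2.cvtColor(pic["color"],cv2.COLOR_RGB2HSV); m=cv2.inRange(hsv,np.array(lo),np.array(hi))
    w=np.zeros_like(m); cv2.circle(w,(int(near[1]),int(near[0])),rad,255,-1); m&=w
    m=cv2.morphologyEx(m,cv2.MORPH_OPEN,np.ones((2,2),np.uint8))
    cs,_=cv2.findContours(m,cv2.RETR_EXTERNAL,cv2.CHAIN_APPROX_NONE)
    return max(cs,key=cv2.contourArea)[:,0,:]
def circ(pic,c,z,r,st=None):
    "fit centre (known radius r, plane z) to the convex hull of contour c"
    c=cv2.convexHull(c.reshape(-1,1,2))[:,0,:]
    P=np.array([onz(pic,(y,x),z,st)[:2] for x,y in c]); x0=(P.max(0)+P.min(0))/2
    s=least_squares(lambda v:np.hypot(*(P-v[:2]).T)-v[2],[*x0,r],loss="soft_l1")
    f=least_squares(lambda v:np.hypot(*(P-v).T)-s.x[2],x0,loss="soft_l1")
    return np.round(s.x,1),round(float(np.sqrt(np.mean(s.fun**2))),2)
COL=dict(station_blue=((100,120,60),(125,255,255)),gasket=((3,120,120),(16,255,255)),station_red=((0,180,100),(4,255,255)))
E
cat > b.py <<'E'
from h import *
for n in ["scene","side","wrist"]:
    s=ctrl.sense();p=camera(n)
    for k,z,r,P in [("station_blue",48,32,(500,47,48)),("station_red",48,32,(597,181,48)),("gasket",10,25,(687,-126,10))]:
        if n=="wrist": px=project(p,P,s)
        else: px=cv2.projectPoints(np.array([P],float),np.array(p["rvec"],float),np.array(p["tvec"],float),np.array(p["K"],float),None)[0].ravel()[::-1]
        try: print(n,k,np.round(px),circ(p,blob(p,*COL[k],px,45),z,r,s))
        except Exception as e: print(n,k,e)
print("grasp px",project(p,np.array(s["tool_pos"])+[0,0,-155],s),project(p,np.array(s["tool_pos"])+[0,0,-173],s),p["T_tool_cam"],p["K"])
E
python3 b.py
```

```text
scene station_blue [224. 353.] (array([505.1,  51.6,  30.2]), 0.69)
scene station_red [245. 435.] (array([602.1, 177.8,  29.8]), 0.72)
scene gasket [309. 286.] (array([ 691.2, -124.4,   26.9]), 0.72)
side station_blue [185. 254.] (array([493.9,  40.4,  32. ]), 1.55)
side station_red [162. 262.] (array([589.4, 166.8,  31.1]), 1.53)
side gasket [208. 346.] (array([ 683.8, -132.6,   26.4]), 1.35)
wrist station_blue [147. 165.] (array([501. ,  51.7,  30.7]), 0.25)
wrist station_red [ 14. 256.] (array([596.9, 180.1,  30.2]), 0.89)
wrist gasket [279. 332.] (array([ 690.2, -125.7,   25.2]), 0.25)
grasp px (np.float64(290.71732124948153), np.float64(282.9144743719117)) (np.float64(272.1489974485062), np.float64(283.0844963862502)) [[-5.42338079e-04 -2.91152177e-01  9.56676599e-01  3.01539537e+01]
 [ 3.73447337e-04 -9.56676732e-01 -2.91152005e-01  7.40555981e+01]
 [ 9.99999783e-01  1.99365509e-04  6.27572226e-04  7.31672309e-01]
 [ 0.00000000e+00  0.00000000e+00  0.00000000e+00  1.00000000e+00]] [[325.1922621    0.         284.77004368]
 [  0.         325.1922621  212.65591807]
 [  0.           0.           1.        ]]
```

```bash
python3 -m inch '[[1.75,-2.1,1.1,0,0,0,6.5],[1.75,-2.1,1.1,0,0,0,6.5],[1.75,-2.1,1.1,0,0,0,6.5],[1.75,-2.1,1.1,0,0,0,6.5],[1.75,-2.1,1.1,0,0,0,6.5],[1.75,-2.1,1.0,0,0,0,6.5],[0,0,0,0,0,0,6.5]]'
cat > m.py <<'E'
from h import *
import sys
k,z,r,x,y=sys.argv[1],*map(float,sys.argv[2:6])
s=ctrl.sense();p=camera("wrist"); px=project(p,(x,y,z),s)
print(np.round(s["tool_pos"],1),np.round(s["tcp_rot"],3).tolist(),s["grip_width"],np.round(s["force"],1),s["time"])
c,e=circ(p,blob(p,*COL[k],px,100),z,r,s); print(np.round(px),c,e)
d=np.array([c[0],c[1],0])-s["tool_pos"]; d[2]=0; print("tool shift y,z mm",(np.array(s["tcp_rot"]).T@d)[1:])
if len(sys.argv)>6: save(p,sys.argv[6])
E
python3 m.py gasket 10 25 690 -126
```

```text
time: 2.2
tool_pos: [693.2, -128.2, 297.1]
tcp_rot: [[0.003, -0.004, 1.0], [0.001, 1.0, 0.004], [-1.0, 0.001, 0.003]]
force: [-0.6, -0.7, -0.6]
grip_width: 0.76
[ 693.2 -128.2  297.1] [[0.003, -0.004, 1.0], [0.001, 1.0, 0.004], [-1.0, 0.001, 0.003]] 0.7595901850729295 [-0.6 -0.7 -0.6] 2.2
[206. 279.] [ 689.9 -123.8   24.1] 1.15
tool shift y,z mm [ 4.40647588 -3.23311228]
```

```bash
python3 -m inch '[[3.5,0.2,-0.2,0,0,0,6.5],[3.5,0.1,-0.1,0,0,0,6.5],[0,0,0,0,0,0,6.5]]'; python3 m.py gasket 10 25 690 -126 g1
```

```text
time: 2.55
tool_pos: [691.9, -120.0, 231.1]
tcp_rot: [[0.012, -0.008, 1.0], [0.004, 1.0, 0.008], [-1.0, 0.004, 0.012]]
force: [-0.2, -0.0, -0.2]
grip_width: 0.761
[ 691.9 -120.   231.1] [[0.012, -0.008, 1.0], [0.004, 1.0, 0.008], [-1.0, 0.004, 0.012]] 0.7607557640071696 [-0.2 -0.  -0.2] 2.55
[247. 276.] [ 690.2 -122.    22.7] 3.61
tool shift y,z mm [-1.98073403 -1.71557711]
```

View pics/g1.png

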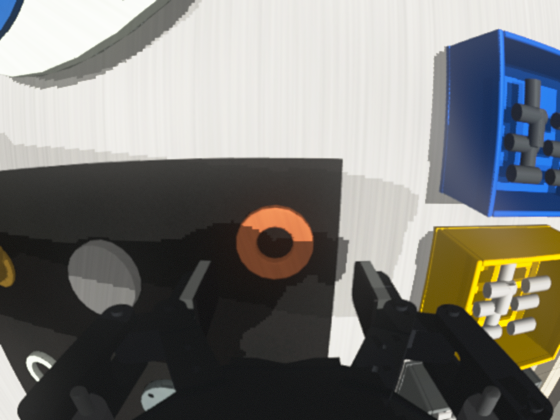

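```bash
cat >> h.py <<'E'
COL["gasket"]=((2,110,40),(18,255,255))
from scipy.spatial.transform import Rotation as Ro
def plan(s,xyz,yaw=0,w=155):
    "tool-frame shift (cm) and turn (deg) to bring TCP to xyz, pointing down, jaws at yaw deg from world x"
    R=np.array(s["tcp_rot"]);D=Ro.from_euler("z",yaw,degrees=True).as_matrix()@np.array([[0,0,1],[0,1,0],[-1,0,0]])
    print("plan cm",np.round(R.T@(np.array(xyz)-s["tool_pos"])/10,2),"deg",np.round(Ro.from_matrix(R.T@D).as_rotvec(degrees=True),2))
E
cat > m.py <<'E'
from h import *
import sys
# k z r x y zgoal yaw [pic]
k,z,r,x,y,zg,yaw=sys.argv[1],*map(float,sys.argv[2:8])
s=ctrl.sense();p=camera("wrist"); px=project(p,(x,y,z),s)
print(np.round(s["tool_pos"],1),"t",s["time"])
c,e=circ(p,blob(p,*COL[k],px,100),z,r,s); print(np.round(px),c,e)
plan(s,[c[0],c[1],zg],yaw)
if len(sys.argv)>8: save(p,sys.argv[8])
E
python3 m.py gasket 10 25 690 -126 175 0
```

```text
[ 692.8 -120.1  234.2] t 2.6
[245. 274.] [ 689.3 -124.5   25.5] 0.29
plan cm [ 5.91 -0.46 -0.45] deg [ 0.5   0.87 -0.2 ]
```

```bash
python3 -m inch '[[1.5,-0.45,-0.4,0.5,0.87,-0.2,6.2],[1.5,0,0,0,0,0,6.2],[0,0,0,0,0,0,6.2],[0,0,0,0,0,0,6.2]]'; python3 m.py gasket 10 25 690 -126 175 0
```

```text
time: 3.05
tool_pos: [691.9, -125.1, 211.2]
tcp_rot: [[0.012, 0.0, 1.0], [-0.002, 1.0, -0.0], [-1.0, -0.002, 0.012]]
force: [-0.0, 0.3, 0.3]
grip_width: 0.731
[ 691.9 -125.1  211.2] t 3.05
[250. 276.] [ 689.3 -124.3   25.5] 0.29
plan cm [ 3.61  0.09 -0.31] deg [-0.02  0.69  0.13]
```

```bash
cat >> h.py <<'E'
def plan(s,xyz,yaw=0,w=160):
    "as before, but xyz is for TCP if straight; lateral error is taken at the grasp point, w mm ahead"
    R=np.array(s["tcp_rot"]);D=Ro.from_euler("z",yaw,degrees=True).as_matrix()@np.array([[0,0,1],[0,1,0],[-1,0,0]])
    g=np.array(s["tool_pos"])+w*R[:,0]; G=np.array(xyz)-[0,0,w]
    print("now grasp pt",np.round(g,1),"shift cm (no turn)",np.round(R.T@(G-g)/10,2),"shift cm (with turn)",np.round(R.T@(np.array(xyz)-s["tool_pos"])/10,2),"turn deg",np.round(Ro.from_matrix(R.T@D).as_rotvec(degrees=True),2))
E
python3 -m inch '[[1.5,0.1,-0.25,0,0.9,0.1,6.2],[0.8,0,0,0,0.5,0,6.2],[0,0,0,0,0.3,0,6.2],[0,0,0,0,0,0,6.2]]'; python3 m.py gasket 10 25 690 -126 175 0
```

```text
time: 3.5
tool_pos: [689.3, -123.9, 186.2]
tcp_rot: [[-0.021, 0.0, 1.0], [-0.0, 1.0, -0.0], [-1.0, -0.0, -0.021]]
force: [-0.9, -0.5, 0.1]
grip_width: 0.725
[ 689.3 -123.9  186.2] t 3.5
[273. 292.] [ 689.1 -124.1   25.6] 0.4
now grasp pt [ 686.  -123.9   26.3] shift cm (no turn) [ 1.12 -0.02  0.33] shift cm (with turn) [ 1.12 -0.02 -0.  ] turn deg [-0.02 -1.18  0.  ]
```

```bash
python3 -m inch '[[0.5,0,0,0,-1.1,0,6.2],[0.5,0,0,0,0,0,6.2],[0,0,0,0,0,0,6.2],[0,0,0,0,0,0,6.2]]'; python3 m.py gasket 10 25 690 -126 175 0 g2
```

```text
time: 3.95
tool_pos: [689.7, -123.9, 176.8]
tcp_rot: [[0.0, 0.0, 1.0], [-0.0, 1.0, -0.0], [-1.0, -0.0, 0.0]]
force: [-0.3, 0.9, 0.4]
grip_width: 0.725
[ 689.7 -123.9  176.8] t 3.95
[282. 284.] [ 689.2 -124.    25.6] 0.36
now grasp pt [ 689.8 -124.    16.8] shift cm (no turn) [ 0.18 -0.   -0.06] shift cm (with turn) [ 0.18 -0.01 -0.05] turn deg [-0.01  0.01  0.02]
```

View pics/g2.png

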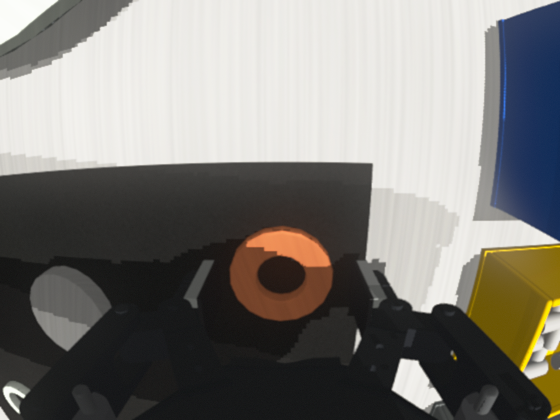

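```bash
python3 -m inch '[[0.25,0,-0.05,0,0,0,6.2],[0,0,0,0,0,0,4.5],[0,0,0,0,0,0,4.5],[0,0,0,0,0,0,4.5],[0,0,0,0,0,0,4.5],[0,0,0,0,0,0,4.5],[0,0,0,0,0,0,4.5]]'
```

```text
time: 4.7
tool_pos: [689.6, -124.0, 175.2]
tcp_rot: [[0.001, 0.0, 1.0], [-0.001, 1.0, -0.0], [-1.0, -0.001, 0.001]]
force: [-0.3, 0.3, 0.7]
grip_width: 0.541
```

```bash
python3 -m inch '[[-1,0,0,0,0,0,4.5],[-3,0,0,0,0,0,4.5],[0,0,0,0,0,0,4.5],[0,0,0,0,0,0,4.5],[0,0,0,0,0,0,4.5]]'; python3 m.py gasket 50 25 690 -124 265 0 g3
```

```text
time: 5.2
tool_pos: [689.3, -124.0, 217.4]
tcp_rot: [[0.001, 0.0, 1.0], [-0.001, 1.0, -0.0], [-1.0, -0.001, 0.001]]
force: [-0.5, -0.3, -1.0]
grip_width: 0.549
[ 689.3 -124.   217.4] t 5.2
[277. 284.] [ 690.6 -125.1   25.9] 0.62
now grasp pt [ 689.4 -124.1   57.4] shift cm (no turn) [-4.76 -0.1   0.12] shift cm (with turn) [-4.76 -0.11  0.13] turn deg [-0.02  0.03  0.03]
```

View pics/g3.png

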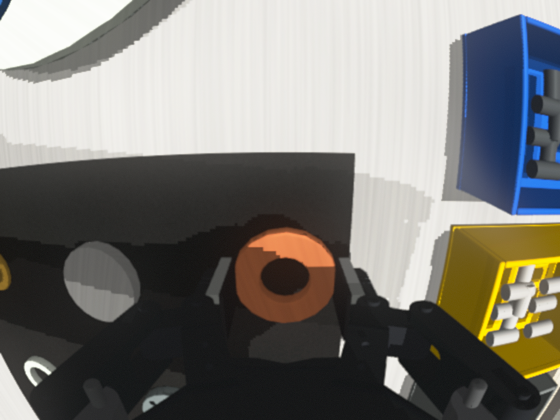

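```bash
python3 -m inch '[[-3.6,0,0,0,0,0,4.5],[-3.6,0.5,-0.5,0,0,0,4.5],[0,3.2,-3.4,0,0,0,4.5],[0,3.2,-3.4,0,0,0,4.5],[0,3.2,-3.4,0,0,0,4.5],[0,3.2,-3.4,0,0,0,4.5],[0,3.0,-3.4,0,0,0,4.5],[0,0,0,0,0,0,4.5]]'; python3 m.py station_blue 48 32 501 52 285 0 b1
```

```text
time: 6.05
tool_pos: [506.2, 43.6, 285.7]
tcp_rot: [[-0.009, 0.002, 1.0], [-0.001, 1.0, -0.002], [-1.0, -0.001, -0.009]]
force: [-0.0, 0.4, -0.1]
grip_width: 0.541
[506.2  43.6 285.7] t 6.05
[216. 279.] [499.9  53.1  30.8] 0.5
now grasp pt [504.8  43.4 125.7] shift cm (no turn) [ 0.07  0.97 -0.49] shift cm (with turn) [ 0.07  0.95 -0.63] turn deg [-0.12 -0.5   0.08]
```

View pics/b1.png

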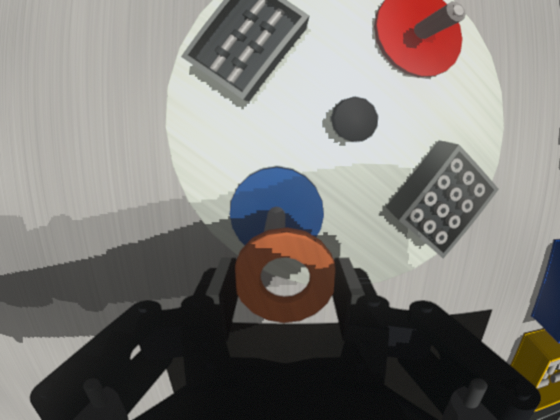

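```bash
python3 -m inch '[[0,0.9,-0.6,-0.1,-0.5,0.1,4.5],[0,0,0,0,0,0,4.5],[0,0,0,0,0,0,4.5],[0,0,0,0,0,0,4.5]]'; python3 - <<'E'
from h import *
s=ctrl.sense();plan(s,[500.3,53,223])
for n in ["scene","side"]:
    p=camera(n); save(p,n+"1")
a=cv2.imread("pics/scene1.png")[130:280,300:480]; b=cv2.imread("pics/side1.png")[90:240,170:350]
cv2.imwrite("pics/c1.png",cv2.resize(np.hstack([a,b]),None,fx=2.2,fy=2.2,interpolation=cv2.INTER_CUBIC))
E
```

```text
time: 6.5
tool_pos: [503.2, 49.1, 285.8]
tcp_rot: [[0.003, 0.006, 1.0], [-0.001, 1.0, -0.006], [-1.0, -0.001, 0.003]]
force: [0.7, -0.7, -0.6]
grip_width: 0.545
now grasp pt [503.7  48.9 125.8] shift cm (no turn) [ 6.28  0.42 -0.37] shift cm (with turn) [ 6.28  0.4  -0.31] turn deg [-0.34  0.19  0.08]
```

View pics/c1.png

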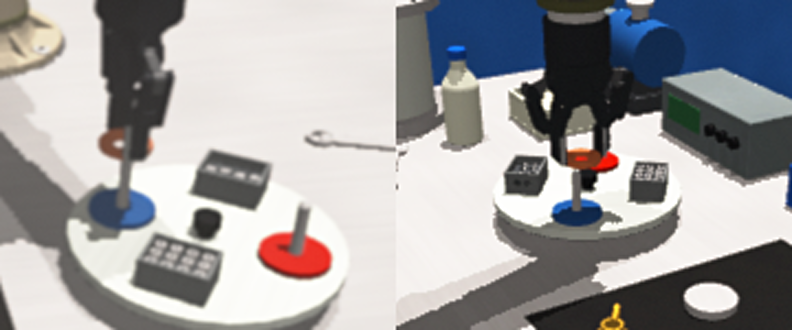

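```bash
python3 -m inch '[[0,0.5,-0.5,-0.3,0.2,0.1,4.5],[1.5,0,0,0,0,0,4.5],[0,0,0,0,0,0,4.5],[0,0,0,0,0,0,4.5]]'; python3 - <<'E'
from h import *
s=ctrl.sense();plan(s,[500.3,53,223])
E
```

```text
time: 7.0
tool_pos: [498.2, 54.1, 270.8]
tcp_rot: [[-0.001, 0.002, 1.0], [0.001, 1.0, -0.002], [-1.0, 0.001, -0.001]]
force: [-0.2, -0.1, -0.7]
grip_width: 0.546
now grasp pt [498.1  54.2 110.8] shift cm (no turn) [ 4.78 -0.12  0.23] shift cm (with turn) [ 4.78 -0.11  0.22] turn deg [-0.11 -0.04 -0.04]
```

```bash
python3 -m inch '[[1.5,-0.1,0.2,0,0,0,4.5],[1.5,0,0,0,0,0,4.5],[1.2,0,0,0,0,0,4.5],[0,0,0,0,0,0,4.5],[0,0,0,0,0,0,4.5],[0,0,0,0,0,0,4.5]]'; python3 - <<'E'
from h import *
s=ctrl.sense();plan(s,[500.3,53,222])
E
```

```text
time: 7.6
tool_pos: [501.4, 53.5, 230.9]
tcp_rot: [[0.003, 0.002, 1.0], [0.002, 1.0, -0.002], [-1.0, 0.002, 0.003]]
force: [-0.7, -0.1, -0.2]
grip_width: 0.544
now grasp pt [501.9  53.8  70.9] shift cm (no turn) [ 0.89 -0.08 -0.16] shift cm (with turn) [ 0.89 -0.06 -0.11] turn deg [-0.1   0.18 -0.09]
```

Down, then open, then rise clear of the stud.

```bash
python3 -m inch '[[0.7,0,-0.1,0,0,0,4.5],[0.2,0,0,0,0,0,4.5],[0,0,0,0,0,0,4.5],[0,0,0,0,0,0,4.5],[0,0,0,0,0,0,6.4],[0,0,0,0,0,0,6.4],[0,0,0,0,0,0,6.4],[0,0,0,0,0,0,6.4]]'; python3 -m inch '[[-1.5,0,0,0,0,0,6.4],[-3,0,0,0,0,0,6.4],[-4,0,0,0,0,0,6.4],[-2,-3,0,0,0,0,6.4],[0,-3,0,0,0,0,6.4],[0,0,0,0,0,0,6.4],[0,0,0,0,0,0,6.4]]'; python3 m.py station_blue 48 32 500 53 285 0 b2
python3 m.py gasket 56 25 500 53 285 0
```

```text
time: 8.4
tool_pos: [501.1, 53.7, 223.1]
tcp_rot: [[0.007, 0.002, 1.0], [0.002, 1.0, -0.002], [-1.0, 0.002, 0.007]]
force: [-0.8, -0.1, 0.3]
grip_width: 0.751
time: 9.1
tool_pos: [500.2, -7.4, 332.7]
tcp_rot: [[0.007, -0.001, 1.0], [0.002, 1.0, 0.001], [-1.0, 0.002, 0.007]]
force: [-1.3, -0.1, 0.7]
grip_width: 0.75
[500.2  -7.4 332.7] t 9.1
[135. 281.] [499.9  52.2  30.8] 0.16
now grasp pt [501.3  -7.2 172.7] shift cm (no turn) [ 4.78  5.93 -0.17] shift cm (with turn) [ 4.78  5.96 -0.06] turn deg [ 0.04  0.4  -0.1 ]
[500.1  -7.7 332.5] t 9.15
[135. 281.] [503.2  52.7  24.1] 0.15
now grasp pt [501.2  -7.5 172.5] shift cm (no turn) [4.76 6.01 0.18] shift cm (with turn) [4.76 6.03 0.28] turn deg [ 0.04  0.37 -0.07]
```

View pics/b2.png

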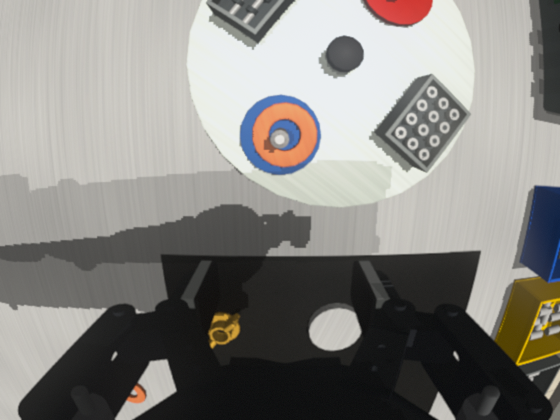

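```bash
python3 -m inch '[[0.6,-4,1.3,0,0,0,6.4],[0.6,-4,1.3,0,0.2,0,6.4],[0.6,-4,1.3,0,0,0,6.4],[0.6,-4,1.3,0,0,0,6.4],[0.6,-4,1.3,0,0,0,6.4],[0.6,-4,1.3,0,0,0,6.4],[0.6,-4,1.3,0,0,0,6.4],[0,0,0,0,0,0,6.4]]'; cat >n.py <<'E'
from h import *
import sys
s=ctrl.sense();p=camera("wrist");save(p,sys.argv[1]); print(np.round(s["tool_pos"],1))
for k,P in [("half_nipple",(592,-294,2)),("centering_ring",(445,-281,2)),("wing_nut",(428,-157,2))]:
    print(k,np.round(project(p,P,s)),[(round(d["p"],2),np.round(d["pixel"]).tolist(),np.round(onz(p,d["pixel"],2,s)[:2],1).tolist()) for d in tip_of(p,k) if d["p"]>.2])
plan(s,[592,-294,250])
E
python3 n.py n1
```

```text
time: 10.0
tool_pos: [599.8, -283.3, 281.2]
tcp_rot: [[-0.005, -0.024, 1.0], [0.007, 1.0, 0.024], [-1.0, 0.007, -0.005]]
force: [-0.6, 0.2, -0.8]
grip_width: 0.743
[ 599.8 -283.3  281.2]
half_nipple [226. 275.] [(0.77, [225.0, 277.0], [593.1, -293.6])]
centering_ring [206. 110.] []
wing_nut [67. 88.] [(0.65, [71.0, 90.0], [430.2, -161.2])]
now grasp pt [ 599.  -282.1  121.2] shift cm (no turn) [ 3.12 -1.2  -0.72] shift cm (with turn) [ 3.12 -1.08 -0.79] turn deg [ 1.36 -0.28 -0.43]
```

View pics/n1.png

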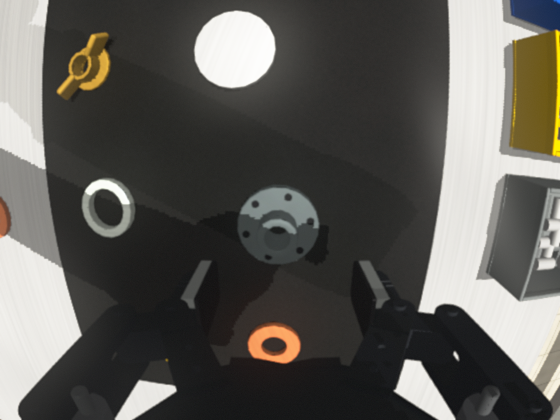

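```bash
cat >> h.py <<'E'
COL["half_nipple"]=((0,0,62),(180,110,255)); COL["centering_ring"]=((0,0,75),(180,110,255)); COL["wing_nut"]=((15,90,50),(35,255,255))
E
cat > m.py <<'E'
from h import *
import sys
# k z r x y zgoal yaw [pic]
k,z,r,x,y,zg,yaw=sys.argv[1],*map(float,sys.argv[2:8])
s=ctrl.sense();p=camera("wrist"); px=project(p,(x,y,z),s)
print(np.round(s["tool_pos"],1),"t",s["time"])
b=blob(p,*COL[k],px,52); c,e=circ(p,b,z,r,s); print(np.round(px),c,e)
plan(s,[c[0],c[1],zg],yaw)
if len(sys.argv)>8:
    p["color"]=p["color"].copy(); cv2.drawContours(p["color"],[b.reshape(-1,1,2)],-1,(255,0,255),1); save(p,sys.argv[8])
E
python3 m.py half_nipple 14 32 593 -294 250 0;python3 m.py centering_ring 12 26 445 -281 250 0
```

```text
[ 601.  -275.8  283.7] t 10.2
[240. 273.] [ 595.3 -291.3   32.1] 0.58
now grasp pt [ 600.8 -274.   123.7] shift cm (no turn) [ 3.35 -1.75 -0.6 ] shift cm (with turn) [ 3.35 -1.57 -0.62] turn deg [ 1.83 -0.08 -0.65]
[ 601.  -275.6  284.2] t 10.25
[217. 105.] [ 448.1 -280.2   27.2] 0.9
now grasp pt [ 600.9 -273.8  124.2] shift cm (no turn) [  3.42  -0.18 -15.29] shift cm (with turn) [  3.42  -0.   -15.3 ] turn deg [ 1.86 -0.04 -0.63]
```

```bash
python3 -m inch '[[2.5,-1.7,-0.6,1.8,0,-0.6,6.2],[1.5,0,0,0,0,0,6.2],[0,0,0,0,0,0,6],[0,0,0,0,0,0,5.5],[0,0,0,0,0,0,5.5]]'; python3 m.py half_nipple 14 32 593 -294 193 0 n2
```

```text
time: 10.8
tool_pos: [597.9, -286.2, 246.9]
tcp_rot: [[0.005, -0.01, 1.0], [0.002, 1.0, 0.01], [-1.0, 0.002, 0.005]]
force: [-1.3, -0.0, -0.4]
grip_width: 0.646
[ 597.9 -286.2  246.9] t 10.8
[242. 274.] [ 594.9 -290.6   31.7] 0.26
now grasp pt [ 598.7 -285.9   86.9] shift cm (no turn) [ 5.39 -0.48 -0.41] shift cm (with turn) [ 5.39 -0.44 -0.33] turn deg [ 0.58  0.3  -0.12]
```

View pics/n2.png

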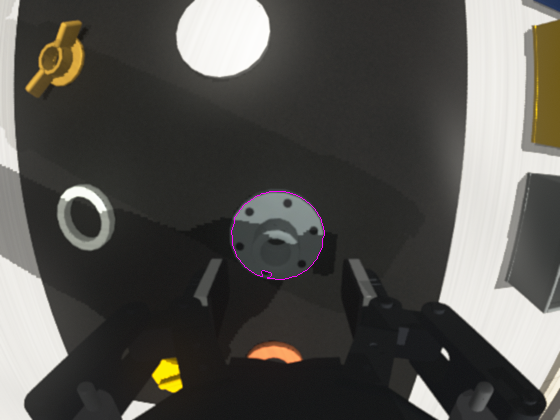

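```bash
python3 -m inch '[[1.5,-0.5,-0.4,0.6,0.3,-0.1,5.5],[1.5,0,0,0,0,0,5.5],[0,0,0,0,0,0,5.5],[0,0,0,0,0,0,5.5]]'; python3 m.py half_nipple 14 32 595 -290.5 192 0
```

```text
time: 11.25
tool_pos: [594.2, -291.4, 215.6]
tcp_rot: [[0.002, 0.001, 1.0], [-0.001, 1.0, -0.001], [-1.0, -0.001, 0.002]]
force: [-0.2, -0.0, -1.3]
grip_width: 0.642
[ 594.2 -291.4  215.6] t 11.25
[247. 284.] [ 595.3 -291.8   30.7] 0.51
now grasp pt [ 594.5 -291.5   55.6] shift cm (no turn) [ 2.36 -0.03  0.08] shift cm (with turn) [ 2.36 -0.03  0.1 ] turn deg [-0.03  0.09  0.03]
```

```bash
python3 -m inch '[[1.2,0,0.1,0,0,0,5.5],[1.1,0,0,0,0,0,5.5],[0,0,0,0,0,0,5.5],[0,0,0,0,0,0,2.4],[0,0,0,0,0,0,2.4],[0,0,0,0,0,0,2.4],[0,0,0,0,0,0,2.4],[0,0,0,0,0,0,2.4]]';  python3 m.py half_nipple 14 32 595 -290.5 192 0
```

```text
time: 12.1
tool_pos: [595.1, -291.3, 190.4]
tcp_rot: [[0.0, 0.0, 1.0], [0.0, 1.0, -0.0], [-1.0, 0.0, 0.0]]
force: [-0.5, -0.5, -3.4]
grip_width: 0.32
[ 595.1 -291.3  190.4] t 12.1
[268. 283.] [ 595.1 -293.1   28.1] 1.12
now grasp pt [ 595.2 -291.3   30.4] shift cm (no turn) [-0.16 -0.18 -0.01] shift cm (with turn) [-0.16 -0.18 -0.  ] turn deg [-0.03  0.02 -0.  ]
```

```bash
python3 -m inch '[[-1,0,0,0,0,0,2.4],[-3,0,0,0,0,0,2.4],[-3.5,0,0,0,0,0,2.4],[-3.5,0.3,0,0,0,0,2.4],[-1,3,-0.8,0,0,0,2.4],[0,4.2,-1.2,0,0,0,2.4],[0,4.2,-1.2,0,0,0,2.4],[0,4.2,-1.2,0,0,0,2.4]]'; python3 -m inch '[[0,4.2,-1.2,0,0,0,2.4],[0,4.2,-1.2,0,0,0,2.4],[0,3,-1,0,0,0,2.4],[0,1.5,-0.5,0,0,0,2.4],[0,0,0,0,0,0,2.4],[0,0,0,0,0,0,2.4],[0,0,0,0,0,0,2.4]]'; python3 - <<'E'
from h import *
s=ctrl.sense();plan(s,[500,52.3,305])
E
```

```text
time: 12.95
tool_pos: [549.1, -135.7, 319.0]
tcp_rot: [[0.002, 0.014, 1.0], [-0.004, 1.0, -0.014], [-1.0, -0.004, 0.002]]
force: [0.6, 0.2, -3.2]
grip_width: 0.318
time: 13.65
tool_pos: [507.6, 5.5, 324.2]
tcp_rot: [[0.008, 0.003, 1.0], [-0.002, 1.0, -0.003], [-1.0, -0.002, 0.008]]
force: [-0.1, -0.3, -2.4]
grip_width: 0.321
now grasp pt [508.9   5.2 164.2] shift cm (no turn) [ 1.91  4.71 -0.93] shift cm (with turn) [ 1.91  4.68 -0.79] turn deg [-0.19  0.48  0.11]
```

```bash
python3 m.py station_blue 48 32 500 52.3 305 0 b3; python3 m.py gasket 56 25 503 52.5 305 0
```

```text
[507.6   5.5 324.2] t 13.65
[152. 270.] [499.9  52.2  30.8] 0.16
now grasp pt [508.9   5.2 164.2] shift cm (no turn) [ 1.91  4.7  -0.94] shift cm (with turn) [ 1.91  4.67 -0.8 ] turn deg [-0.19  0.48  0.11]
[507.7   5.2 324.2] t 13.7
[152. 274.] [503.4  52.8  24.1] 0.07
now grasp pt [509.    4.8 164.3] shift cm (no turn) [ 1.91  4.8  -0.6 ] shift cm (with turn) [ 1.91  4.77 -0.46] turn deg [-0.23  0.49  0.12]
```

View pics/b3.png

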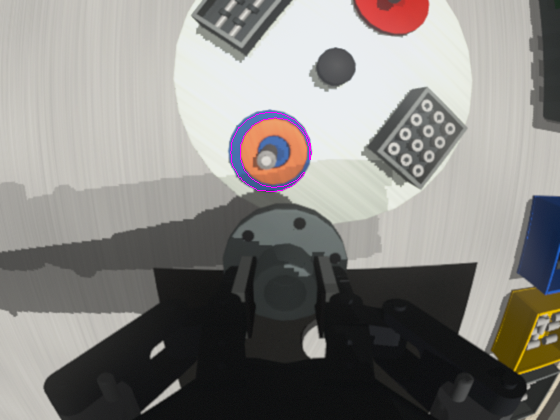

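```bash
python3 - <<'E'
from h import *
s=ctrl.sense();p=camera("wrist");print(s["tool_pos"])
print(onz(p,(159,265),100,s),onz(p,(290,285),171.8,s))
b=cv2.imread("pics/b3.png")
cv2.imwrite("pics/c2.png",np.hstack([cv2.resize(b[120:190,230:310],(480,420),interpolation=cv2.INTER_NEAREST),cv2.resize(b[260:330,245:325],(480,420),interpolation=cv2.INTER_NEAREST)])[:, :800])
E
```

```text
[507.68853784   5.02306467 324.0627498 ]
[498.78449639  53.2879041  100.        ] [509.89492785   6.67475196 171.8       ]
```

View pics/c2.png

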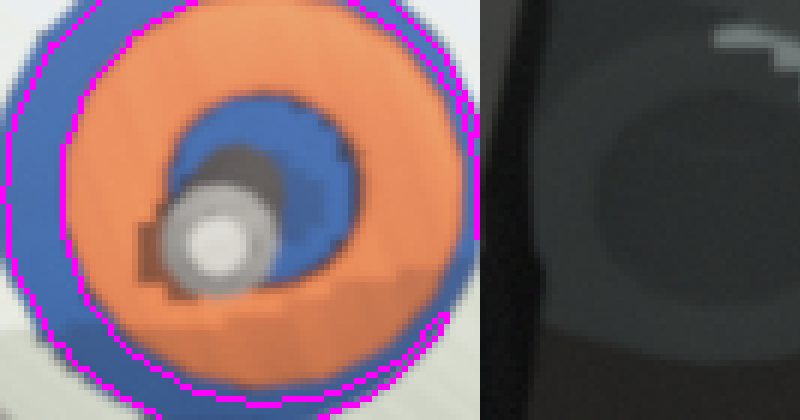

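```bash
python3 -m inch '[[0,2.4,-0.4,-0.1,0.4,0.1,2.4],[0,2.2,-0.4,0,0,0,2.4],[0,0,0,0,0,0,2.4],[0,0,0,0,0,0,2.4],[0,0,0,0,0,0,2.4]]'; python3 -c "
from h import *
plan(ctrl.sense(),[499.9,52.2,305])"
```

```text
time: 14.3
tool_pos: [500.9, 47.1, 323.2]
tcp_rot: [[-0.0, 0.012, 1.0], [-0.002, 1.0, -0.012], [-1.0, -0.002, -0.0]]
force: [-0.5, 0.1, -3.7]
grip_width: 0.324
now grasp pt [500.9  46.8 163.2] shift cm (no turn) [ 1.82  0.54 -0.11] shift cm (with turn) [ 1.82  0.51 -0.11] turn deg [-0.69 -0.    0.11]
```

```bash
python3 -m inch '[[0.7,0.6,-0.1,-0.6,0,0.1,2.4],[0.8,0,0,0,0,0,2.4],[0,0,0,0,0,0,2.4],[0,0,0,0,0,0,2.4]]'; python3 -c "
from h import *
plan(ctrl.sense(),[499.9,52.2,295])"
```

```text
time: 14.7
tool_pos: [500.1, 51.1, 306.2]
tcp_rot: [[-0.001, 0.005, 1.0], [-0.001, 1.0, -0.005], [-1.0, -0.001, -0.001]]
force: [0.4, -0.5, -2.9]
grip_width: 0.318
now grasp pt [500.   51.  146.2] shift cm (no turn) [ 1.12  0.12 -0.01] shift cm (with turn) [ 1.12  0.11 -0.02] turn deg [-0.26 -0.06  0.05]
```

```bash
python3 -m inch '[[0.7,0.15,0,-0.3,0,0,2.4],[0.7,0.05,0,0,0,0,2.4],[0.5,0,0,0,0,0,2.4],[0,0,0,0,0,0,2.4],[0,0,0,0,0,0,2.4]]'; python3 -c "
from h import *
plan(ctrl.sense(),[499.9,52.2,245])"
```

```text
time: 15.2
tool_pos: [500.1, 53.0, 285.1]
tcp_rot: [[-0.002, -0.001, 1.0], [-0.001, 1.0, 0.001], [-1.0, -0.001, -0.002]]
force: [0.1, -0.5, -3.1]
grip_width: 0.323
now grasp pt [499.8  52.8 125.1] shift cm (no turn) [ 4.01 -0.06  0.01] shift cm (with turn) [ 4.01 -0.08 -0.01] turn deg [ 0.05 -0.09  0.07]
```

Underside is about 97 mm and no contact, so it's on the stud tip. Continue down.

```bash
python3 -m inch '[[1,-0.05,0,0,0,0,2.4],[1,0,0,0,0,0,2.4],[1,0,0,0,0,0,2.4],[0.4,0,0,0,0,0,2.4],[0,0,0,0,0,0,2.4],[0,0,0,0,0,0,2.4]]'; python3 -c "
from h import *
plan(ctrl.sense(),[499.9,52.2,244.5])"
```

```text
time: 15.8
tool_pos: [499.9, 52.4, 247.7]
tcp_rot: [[-0.002, -0.001, 1.0], [-0.001, 1.0, 0.001], [-1.0, -0.001, -0.002]]
force: [0.2, 0.6, -2.9]
grip_width: 0.323
now grasp pt [499.5  52.2  87.7] shift cm (no turn) [0.32 0.   0.04] shift cm (with turn) [ 0.32 -0.02  0.  ] turn deg [ 0.04 -0.13  0.08]
```

```bash
python3 -m inch '[[0.32,0,0,0,0,0,2.4],[0,0,0,0,0,0,2.4],[0,0,0,0,0,0,2.4]]'; python3 -m inch '[[0,0,0,0,0,0,5.5],[0,0,0,0,0,0,5.5],[0,0,0,0,0,0,5.5],[0,0,0,0,0,0,5.5],[-1.5,0,0,0,0,0,5.5],[-3,0,0,0,0,0,6.2],[-4,0,0,0,0,0,6.2],[0,0,0,0,0,0,6.2]]'
```

```text
time: 16.1
tool_pos: [500.3, 52.4, 245.0]
tcp_rot: [[-0.001, -0.001, 1.0], [-0.001, 1.0, 0.001], [-1.0, -0.001, -0.001]]
force: [0.3, -0.1, -3.9]
grip_width: 0.32
time: 16.9
tool_pos: [500.8, 52.6, 334.2]
tcp_rot: [[0.001, -0.001, 1.0], [-0.001, 1.0, 0.001], [-1.0, -0.001, 0.001]]
force: [-0.0, -0.4, 0.5]
grip_width: 0.728
```

```bash
python3 -m inch '[[0,-3,-0.5,0,0,0,6.2],[0.5,-4.2,-0.7,0,0,0,6.2],[0.5,-4.2,-0.7,0,0,0,6.2],[0.5,-4.2,-0.7,0,0,0,6.2],[0.5,-4.2,-0.7,0,0,0,6.2],[0.5,-4.2,-0.7,0,0,0,6.2],[0.5,-4.2,-0.7,0,0,0,6.2],[0.5,-4.2,-0.7,0,0,0,6.2]]';python3 -m inch '[[0,0,0,0,0,0,6.2],[0,0,0,0,0,0,6.2],[0,0,0,0,0,0,6.2]]'; python3 m.py centering_ring 12 26 448 -280 240 0
```

```text
time: 17.7
tool_pos: [449.8, -275.1, 300.4]
tcp_rot: [[0.013, -0.017, 1.0], [0.001, 1.0, 0.017], [-1.0, 0.001, 0.013]]
force: [1.4, -0.7, 0.4]
grip_width: 0.727
time: 18.0
tool_pos: [446.7, -281.9, 299.4]
tcp_rot: [[0.011, -0.006, 1.0], [-0.002, 1.0, 0.006], [-1.0, -0.002, 0.011]]
force: [1.1, 0.1, 0.4]
grip_width: 0.725
[ 446.7 -281.9  299.4] t 18.0
[205. 281.] [ 446.3 -280.3   26.3] 0.21
now grasp pt [ 448.5 -282.1  139.4] shift cm (no turn) [ 5.93  0.2  -0.28] shift cm (with turn) [ 5.93  0.17 -0.1 ] turn deg [0.34 0.63 0.09]
```

```bash
python3 -m inch '[[3,0.2,-0.2,0.3,0.6,0.1,6.4],[3,0,0,0,0,0,6.4],[2.5,0,0,0,0,0,6.4],[0,0,0,0,0,0,6.4],[0,0,0,0,0,0,6.4],[0,0,0,0,0,0,6.4]]'; python3 m.py centering_ring 12 26 446.3 -280.3 175.5 0
```

```text
time: 18.65
tool_pos: [450.1, -272.4, 215.7]
tcp_rot: [[0.007, -0.014, 1.0], [0.001, 1.0, 0.014], [-1.0, 0.001, 0.007]]
force: [0.3, 0.3, -0.0]
grip_width: 0.75
[ 450.1 -272.4  215.7] t 18.65
[260. 274.] [ 446.  -279.7   26.3] 0.48
now grasp pt [ 451.2 -272.2   55.7] shift cm (no turn) [ 4.01 -0.74 -0.56] shift cm (with turn) [ 4.01 -0.73 -0.45] turn deg [ 0.82  0.42 -0.06]
```

```bash
python3 -m inch '[[1,-0.7,-0.5,0.8,0.4,0,6.4],[1,0,0,0,0,0,6.4],[0,0,0,0,0,0,6.4],[0,0,0,0,0,0,6.4],[0,0,0,0,0,0,6.4]]'; python3 m.py centering_ring 12 26 446.3 -280.3 175.5 0
```

```text
time: 19.2
tool_pos: [445.8, -281.2, 196.9]
tcp_rot: [[0.005, 0.002, 1.0], [-0.001, 1.0, -0.002], [-1.0, -0.001, 0.005]]
force: [-0.7, -0.7, 0.4]
grip_width: 0.751
[ 445.8 -281.2  196.9] t 19.2
[260. 283.] [ 445.9 -279.7   26.3] 0.43
now grasp pt [ 446.5 -281.4   36.9] shift cm (no turn) [ 2.14  0.17 -0.07] shift cm (with turn) [2.14 0.15 0.  ] turn deg [-0.1   0.27  0.08]
```

```bash
python3 -m inch '[[1,0.15,-0.05,-0.1,0.2,0.1,6.4],[0.9,0,0,0,0,0,6.4],[0,0,0,0,0,0,6.4],[0,0,0,0,0,0,6.4]]'; python3 m.py centering_ring 12 26 446 -279.7 175.5 0
```

```text
time: 19.65
tool_pos: [445.5, -279.3, 176.2]
tcp_rot: [[0.001, -0.001, 1.0], [0.001, 1.0, 0.001], [-1.0, 0.001, 0.001]]
force: [0.2, -0.7, 0.2]
grip_width: 0.75
[ 445.5 -279.3  176.2] t 19.65
[282. 284.] [ 446.  -280.6   25.5] 0.61
now grasp pt [ 445.6 -279.2   16.2] shift cm (no turn) [ 0.07 -0.14  0.04] shift cm (with turn) [ 0.07 -0.13  0.05] turn deg [ 0.04  0.06 -0.03]
```

```bash
python3 -m inch '[[0.1,-0.08,0.04,0,0,0,6.4],[0,0,0,0,0,0,4.7],[0,0,0,0,0,0,4.7],[0,0,0,0,0,0,4.7],[0,0,0,0,0,0,4.7],[0,0,0,0,0,0,4.7],[0,0,0,0,0,0,4.7]]'; python3 -m inch '[[-1,0,0,0,0,0,4.7],[-3,0,0,0,0,0,4.7],[-4,0,0,0,0,0,4.7],[-4,0.5,0,0,0,0,4.7],[-1.5,3,0.6,0,0,0,4.7],[0,4.2,0.7,0,0,0,4.7],[0,4.2,0.7,0,0,0,4.7],[0,4.2,0.7,0,0,0,4.7]]'
```

```text
time: 20.4
tool_pos: [446.1, -280.5, 176.5]
tcp_rot: [[0.002, -0.0, 1.0], [0.0, 1.0, 0.0], [-1.0, 0.0, 0.002]]
force: [-0.5, -0.5, -0.3]
grip_width: 0.562
time: 21.2
tool_pos: [471.9, -122.4, 322.7]
tcp_rot: [[0.006, 0.016, 1.0], [-0.004, 1.0, -0.016], [-1.0, -0.004, 0.006]]
force: [1.0, 0.7, -0.2]
grip_width: 0.566
```

```bash
python3 -m inch '[[0,4.2,0.7,0,0,0,4.7],[0,4.2,0.7,0,0,0,4.7],[0,2.5,0.4,0,0,0,4.7],[0,0,0,0,0,0,4.7],[0,0,0,0,0,0,4.7],[0,0,0,0,0,0,4.7]]'; python3 - <<'E'
from h import *
s=ctrl.sense();p=camera("wrist");save(p,"r1");plan(s,[499.9,52.2,300]); print(s["tool_pos"])
print(project(p,(499.9,52.2,100),s),project(p,(499.9,52.2,92),s))
E
```

```text
time: 21.8
tool_pos: [491.6, -3.2, 327.4]
tcp_rot: [[0.012, 0.006, 1.0], [-0.003, 1.0, -0.006], [-1.0, -0.003, 0.012]]
force: [-0.4, -0.0, -0.0]
grip_width: 0.567
now grasp pt [493.5  -3.6 167.5] shift cm (no turn) [2.74 5.59 0.57] shift cm (with turn) [2.74 5.55 0.76] turn deg [-0.37  0.71  0.15]
[491.57512239  -3.18513211 327.43793938]
(np.float64(146.23916630688342), np.float64(291.88419284166145)) (np.float64(145.05558606640176), np.float64(291.446864471287))
```

View pics/r1.png

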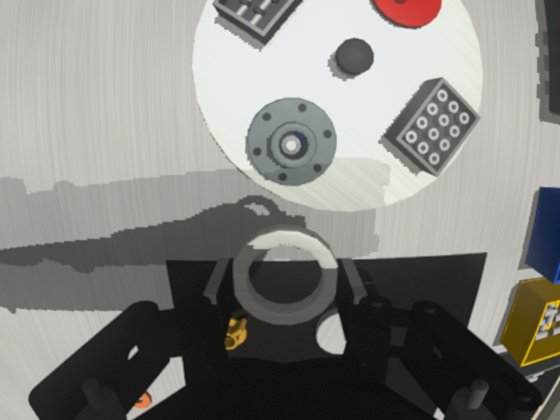

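```bash
python3 - <<'E'
from h import *
s=ctrl.sense();p=camera("wrist")
print(s["tool_pos"],onz(p,(277,286),163,s),onz(p,(144.5,291.5),92,s))
for pt in [(230,286),(324,286),(277,234),(277,338)]: print(onz(p,pt,163,s)[:2])
b=cv2.imread("pics/r1.png")
cv2.imwrite("pics/c3.png",np.hstack([cv2.resize(b[110:180,250:330],(400,350),interpolation=cv2.INTER_NEAREST),cv2.resize(b[220:335,225:345],(400,350),interpolation=cv2.INTER_CUBIC)]))
E
```

```text
[491.543552    -3.64341061 327.41952371] [494.99544203  -2.26296179 163.        ] [499.94111776  52.04833169  92.        ]
[495.1226785  21.125684 ]
[494.85520049 -29.65197488]
[470.61827743  -2.20463907]
[519.51584458  -2.90998518]
```

View pics/c3.png

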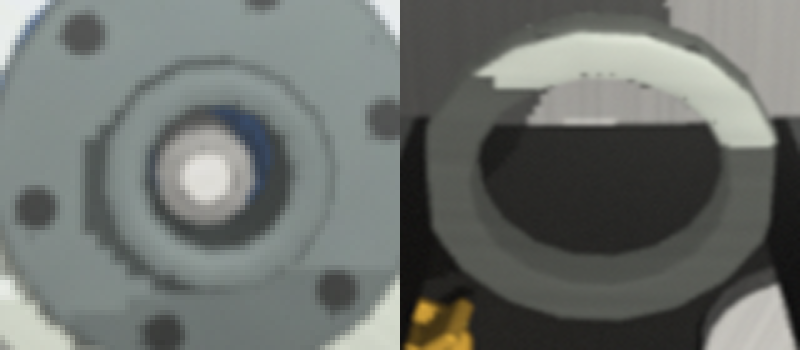

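```bash
python3 -m inch '[[0,2.8,0.3,-0.2,0.7,0.1,4.7],[0,2.8,0.3,0,0,0,4.7],[0,0,0,0,0,0,4.7],[0,0,0,0,0,0,4.7],[0,0,0,0,0,0,4.7]]'; python3 -c "
from h import *
plan(ctrl.sense(),[500,52.7,290])"
```

```text
time: 22.4
tool_pos: [498.3, 46.4, 327.3]
tcp_rot: [[-0.001, 0.017, 1.0], [-0.003, 1.0, -0.017], [-1.0, -0.003, -0.001]]
force: [-0.0, -0.2, -0.5]
grip_width: 0.569
now grasp pt [498.2  45.9 167.3] shift cm (no turn) [3.73 0.69 0.17] shift cm (with turn) [3.73 0.64 0.16] turn deg [-0.97 -0.03  0.18]
```

```bash
python3 -m inch '[[1,0.7,0.15,-0.9,0,0.2,4.7],[1.5,0,0,0,0,0,4.7],[0.8,0,0,0,0,0,4.7],[0,0,0,0,0,0,4.7],[0,0,0,0,0,0,4.7]]'; python3 -c "
from h import *
plan(ctrl.sense(),[500,52.7,275])"
```

```text
time: 22.9
tool_pos: [500.0, 50.8, 291.7]
tcp_rot: [[-0.001, 0.004, 1.0], [0.0, 1.0, -0.004], [-1.0, 0.0, -0.001]]
force: [1.0, -0.2, -0.1]
grip_width: 0.566
now grasp pt [499.9  50.8 131.7] shift cm (no turn) [1.67 0.19 0.01] shift cm (with turn) [ 1.67  0.19 -0.  ] turn deg [-0.24 -0.06 -0.01]
```

```bash
python3 -m inch '[[0.7,0.2,0,-0.2,0,0,4.7],[0.7,0,0,0,0,0,4.7],[0,0,0,0,0,0,4.7],[0,0,0,0,0,0,4.7]]'; python3 -c "
from h import *
plan(ctrl.sense(),[500,52.7,243])"
```

```text
time: 23.3
tool_pos: [500.4, 53.0, 277.3]
tcp_rot: [[0.0, 0.0, 1.0], [0.0, 1.0, -0.0], [-1.0, 0.0, 0.0]]
force: [-0.1, 0.6, -0.1]
grip_width: 0.562
now grasp pt [500.5  53.  117.3] shift cm (no turn) [ 3.43 -0.04 -0.05] shift cm (with turn) [ 3.43 -0.03 -0.04] turn deg [-0.02  0.03 -0.03]
```

```bash
python3 -m inch '[[0.5,-0.03,-0.04,0,0,0,4.7],[0.5,0,0,0,0,0,4.7],[0.5,0,0,0,0,0,4.7],[0,0,0,0,0,0,4.7],[0,0,0,0,0,0,4.7]]'; python3 -c "
from h import *
plan(ctrl.sense(),[500,52.7,243])"
```

```text
time: 23.8
tool_pos: [500.1, 52.6, 261.2]
tcp_rot: [[0.001, 0.0, 1.0], [0.001, 1.0, -0.0], [-1.0, 0.001, 0.001]]
force: [1.0, -0.1, 0.2]
grip_width: 0.567
now grasp pt [500.2  52.7 101.2] shift cm (no turn) [ 1.82  0.   -0.02] shift cm (with turn) [ 1.82  0.01 -0.01] turn deg [-0.03  0.05 -0.03]
```

Underside is about 87 mm, below the tube top at 92, with no force. Continue to the flange, then release and lift.

```bash
python3 -m inch '[[0.8,0,0,0,0,0,4.7],[0.8,0,0,0,0,0,4.7],[0.15,0,0,0,0,0,4.7],[0,0,0,0,0,0,4.7],[0,0,0,0,0,0,4.7],[0,0,0,0,0,0,4.7]]'; python3 -m inch '[[0,0,0,0,0,0,6.4],[0,0,0,0,0,0,6.4],[0,0,0,0,0,0,6.4],[0,0,0,0,0,0,6.4],[-1.5,0,0,0,0,0,6.4],[-3,0,0,0,0,0,6.4],[-4,0,0,0,0,0,6.4],[0,0,0,0,0,0,6.4]]'
```

```text
time: 24.4
tool_pos: [500.1, 52.6, 242.2]
tcp_rot: [[0.001, 0.001, 1.0], [0.001, 1.0, -0.001], [-1.0, 0.001, 0.001]]
force: [-0.0, 0.1, -0.5]
grip_width: 0.57
time: 25.2
tool_pos: [499.8, 52.6, 329.7]
tcp_rot: [[-0.001, 0.0, 1.0], [0.0, 1.0, -0.0], [-1.0, 0.0, -0.001]]
force: [-0.8, -0.1, 0.0]
grip_width: 0.747
```

```bash
python3 -m inch '[[0,-3,-0.7,0,0,0,6.4],[1,-4.2,-1.4,0,0,0,6.4],[1,-4.2,-1.4,0,0,0,6.4],[1,-4.2,-1.4,0,0,0,6.4],[1,-3.5,-1.4,0,0,0,6.4],[0,-1.5,-0.5,0,0,0,6.4],[0,0,0,0,0,0,6],[0,0,0,0,0,0,6]]'; cat > w.py <<'E'
from h import *
import sys
s=ctrl.sense();p=camera("wrist");px=project(p,(429,-159,15),s)
b=blob(p,*COL["wing_nut"],px,70)
# wings' top plane z=30: principal axis of the mask's hull on a mid plane
m=np.zeros(p["color"].shape[:2],np.uint8);cv2.drawContours(m,[b.reshape(-1,1,2)],-1,255,-1)
r,c=np.nonzero(m);P=np.array([onz(p,q,20,s)[:2] for q in zip(r,c)]);C=P.mean(0)
w,V=np.linalg.eigh(np.cov((P-C).T));a=np.degrees(np.arctan2(V[1,1],V[0,1]))
print("centroid",C,"axis",a%180,"sd",np.sqrt(w),"tip_of",[(round(d["p"],2),np.round(d["pixel"]),np.round(onz(p,d["pixel"],2,s)[:2],1)) for d in tip_of(p,"wing_nut")[:2]],"px",np.round(px))
print(s["tool_pos"],np.round(s["tcp_rot"],3).tolist());plan(s,[C[0],C[1],250],a%180-90)
save(p,sys.argv[1])
E
python3 w.py w1
```

```text
time: 26.0
tool_pos: [430.2, -158.9, 289.1]
tcp_rot: [[0.007, -0.003, 1.0], [0.002, 1.0, 0.003], [-1.0, 0.002, 0.007]]
force: [-0.2, -0.2, 0.4]
grip_width: 0.706
centroid [ 432.94331193 -155.27140652] axis 50.91185003748236 sd [ 8.9955653  13.92956754] tip_of [] px [213. 280.]
[ 430.23262997 -158.85374738  289.12792188] [[0.007, -0.003, 1.0], [0.002, 1.0, 0.003], [-1.0, 0.002, 0.007]]
now grasp pt [ 431.3 -158.6  129.1] shift cm (no turn) [3.91 0.32 0.14] shift cm (with turn) [3.92 0.35 0.25] turn deg [39.25  0.34 -0.23]
```

```bash
python3 -m inch '[[0.5,0,0,8.5,0,0,6],[0.5,0,0,8.5,0,0,6],[0.5,0,0,8.5,0,0,6],[0.5,0,0,8.5,0,0,6],[0,0,0,2.5,0,0,6],[0,0,0,0,0,0,6],[0,0,0,0,0,0,6]]'; python3 w.py w2
```

```text
time: 26.8
tool_pos: [435.7, -148.0, 269.7]
tcp_rot: [[0.011, 0.593, 0.805], [0.003, 0.805, -0.593], [-1.0, 0.009, 0.007]]
force: [-0.5, 0.2, -0.7]
grip_width: 0.703
centroid [ 435.09110774 -155.44704516] axis 50.69880119621881 sd [ 8.96471742 13.62839207] tip_of [(0.77, array([233., 283.]), array([ 429.7, -158.6]))] px [240. 283.]
[ 435.72950758 -148.02579121  269.68313109] [[0.011, 0.593, 0.805], [0.003, 0.805, -0.593], [-1.0, 0.009, 0.007]]
now grasp pt [ 437.5 -147.5  109.7] shift cm (no turn) [ 1.96 -0.8   0.27] shift cm (with turn) [ 1.97 -0.65  0.38] turn deg [ 2.95  0.37 -0.53]
```

View pics/w2.png

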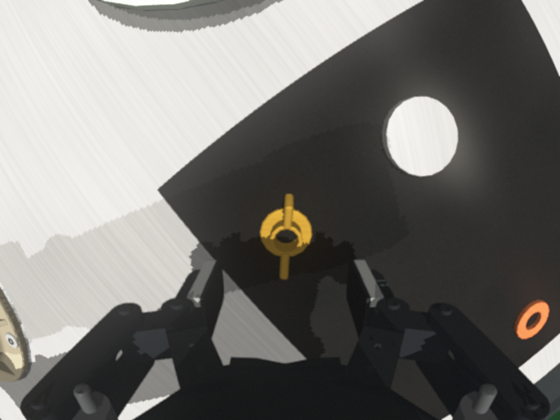

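```bash
python3 - <<'E'
from h import *
s=ctrl.sense();p=camera("wrist")
for px,z in [((238,288),22),((233,286.5),7),((233,283),2),((197,290),30),((277,284),30),((233,261),7),((233,312),7)]: print(px,np.round(onz(p,px,z,s)[:2],1))
c=p["color"]; h=cv2.cvtColor(c,cv2.COLOR_RGB2HSV); m=cv2.inRange(h,np.array((15,90,50)),np.array((35,255,255)))
for r in range(194,284,6): q=np.nonzero(m[r,240:330])[0]+240; print(r,q.min() if len(q) else 0,q.max() if len(q) else 0)
plan(s,[430.5,-158,240],-39.3)
E
```

```text
(238, 288) [ 434.5 -157.9]
(233, 286.5) [ 432.9 -158.7]
(233, 283) [ 429.7 -158.6]
(197, 290) [ 454.5 -132.7]
(277, 284) [ 416.  -178.2]
(233, 261) [ 417.2 -147.2]
(233, 312) [ 448.5 -170.4]
194 284 292
200 284 293
206 283 293
212 269 301
218 263 307
224 260 311
230 259 312
236 259 311
242 262 310
248 266 304
254 274 296
260 280 289
266 279 288
272 279 288
278 280 287
now grasp pt [ 437.4 -147.8  109.7] shift cm (no turn) [ 2.96 -1.25  0.03] shift cm (with turn) [ 2.96 -1.11  0.14] turn deg [ 2.91  0.38 -0.53]
```

```bash
python3 -m inch '[[1.5,-1,0.3,3.2,0.4,-0.5,6],[1.5,0,0,0,0,0,5.5],[0,0,0,0,0,0,5],[0,0,0,0,0,0,5],[0,0,0,0,0,0,5]]'; cat > w3.py <<'E'
from h import *
s=ctrl.sense();p=camera("wrist"); print(s["tool_pos"])
px=project(p,(433.7,-157.8,7),s);px2=project(p,(433.7,-157.8,30),s)
h=cv2.cvtColor(p["color"],cv2.COLOR_RGB2HSV); m=cv2.inRange(h,np.array((15,90,50)),np.array((35,255,255)))
m[:, :int(px[1])-60]=0; m[:,int(px[1])+60:]=0
print("pred",np.round(px),np.round(px2))
for r in range(int(px[0])-70,int(px[0])+80,6):
    if r>=418: break
    q=np.nonzero(m[r])[0]
    if len(q): print((r,int(q.min()),int(q.max())),end=" ")
print();save(p,"w4")
for z in (182,): plan(s,[433.7,-157.8,z],-40)
E
python3 w3.py
```

```text
time: 27.45
tool_pos: [431.1, -160.8, 237.5]
tcp_rot: [[-0.002, 0.645, 0.764], [-0.0, 0.764, -0.645], [-1.0, -0.002, -0.001]]
force: [-0.2, -0.4, -0.1]
grip_width: 0.582
[ 431.14178315 -160.83092489  237.45778648]
pred [226. 284.] [239. 284.]
(180, 280, 285) (186, 277, 288) (192, 277, 288) (198, 275, 291) (204, 263, 302) (210, 258, 308) (216, 254, 312) (222, 253, 313) (228, 252, 314) (234, 253, 312) (240, 255, 310) (246, 261, 306) (252, 269, 297) (258, 278, 287) (264, 278, 287) (270, 278, 287) (276, 278, 287) (282, 281, 284) 
now grasp pt [ 430.8 -160.9   77.5] shift cm (no turn) [5.55 0.43 0.02] shift cm (with turn) [5.55 0.41 0.01] turn deg [-0.15 -0.06  0.09]
```

```bash
python3 -m inch '[[1.5,0.4,0,-0.1,0,0.1,5],[1.5,0,0,0,0,0,5],[1.0,0,0,0,0,0,5],[0,0,0,0,0,0,5],[0,0,0,0,0,0,5]]'; python3 w3.py
```

```text
time: 28.0
tool_pos: [435.2, -158.4, 199.0]
tcp_rot: [[0.005, 0.644, 0.765], [-0.0, 0.765, -0.644], [-1.0, 0.003, 0.004]]
force: [-0.5, -0.0, 0.2]
grip_width: 0.585
[ 435.24775827 -158.36880943  198.99646403]
pred [259. 279.] [279. 279.]
(206, 274, 280) (212, 270, 284) (218, 270, 283) (224, 270, 284) (230, 258, 297) (236, 250, 305) (242, 246, 309) (248, 243, 312) (254, 242, 313) (260, 241, 314) (266, 243, 312) (272, 245, 311) (278, 249, 306) (284, 255, 301) (290, 264, 291) (296, 271, 283) (302, 272, 283) (308, 272, 283) (314, 272, 283) (320, 272, 283) (326, 277, 278) 
now grasp pt [ 436.  -158.4   39. ] shift cm (no turn) [ 1.7  -0.11 -0.22] shift cm (with turn) [ 1.7  -0.06 -0.16] turn deg [-0.09  0.21 -0.16]
```

```bash
python3 -m inch '[[0.8,-0.1,-0.25,-0.1,0.1,-0.1,5],[0.7,0,0,0,0,0,5],[0,0,0,0,0,0,5],[0,0,0,0,0,0,5]]'; python3 w3.py
```

```text
time: 28.45
tool_pos: [432.9, -157.6, 184.0]
tcp_rot: [[0.004, 0.643, 0.766], [-0.001, 0.766, -0.643], [-1.0, 0.002, 0.004]]
force: [0.4, 0.4, -0.2]
grip_width: 0.585
[ 432.94792059 -157.61490358  183.98092421]
pred [270. 283.] [293. 283.]
(217, 275, 288) (223, 274, 289) (229, 274, 289) (235, 266, 297) (241, 257, 307) (247, 250, 313) (253, 246, 317) (259, 244, 319) (265, 243, 320) (271, 243, 321) (277, 244, 319) (283, 246, 317) (289, 250, 313) (295, 256, 308) (301, 264, 299) (307, 275, 288) (313, 275, 288) (319, 275, 288) (325, 275, 288) (331, 275, 288) (337, 275, 288) 
now grasp pt [ 433.6 -157.8   24. ] shift cm (no turn) [0.2  0.   0.01] shift cm (with turn) [0.2  0.03 0.07] turn deg [ 0.01  0.22 -0.12]
```

```bash
python3 -m inch '[[0,0,0,0,0,0,1.8],[0,0,0,0,0,0,1.8],[0,0,0,0,0,0,1.8],[0,0,0,0,0,0,1.8],[0,0,0,0,0,0,1.8],[0,0,0,0,0,0,1.8]]'; python3 -m inch '[[-1,0,0,0,0,0,1.8],[-3,0,0,0,0,0,1.8],[-4,0,0,0,0,0,1.8],[-4,0,0,0,0,0,1.8],[-1.5,2,-1,0,0,0,1.8],[0,3.5,-2,0,0,0,1.8],[0,3.5,-2,0,0,0,1.8],[0,3.5,-2,0,0,0,1.8]]';python3 -m inch '[[0,2.5,-1.4,0,0,0,1.8],[0,0,0,0,0,0,1.8],[0,0,0,0,0,0,1.8],[0,0,0,0,0,0,1.8]]'
cat > f.py <<'E'
from h import *
import sys
s=ctrl.sense();p=camera("wrist");save(p,sys.argv[1]);print(s["tool_pos"])
print("stud tip pred",project(p,(499.9,52.2,100),s),"tube top",project(p,(499.9,52.2,92),s))
g=np.array(s["tool_pos"])+np.array(s["tcp_rot"])[:,0]*160; zt=s["tool_pos"][2]-182+20
print("hub top pred",project(p,(g[0],g[1],zt),s),zt)
plan(s,[499.9,52.2,300],-40)
E
python3 f.py f1
```

```text
time: 29.1
tool_pos: [433.1, -157.6, 184.5]
tcp_rot: [[0.005, 0.643, 0.766], [-0.001, 0.766, -0.643], [-1.0, 0.002, 0.004]]
force: [-0.2, 0.0, -0.0]
grip_width: 0.243
time: 29.9
tool_pos: [458.7, -19.6, 330.8]
tcp_rot: [[0.009, 0.654, 0.756], [-0.003, 0.756, -0.654], [-1.0, 0.003, 0.008]]
force: [0.6, -0.5, -1.1]
grip_width: 0.245
time: 30.3
tool_pos: [464.5, 15.3, 333.5]
tcp_rot: [[0.012, 0.647, 0.762], [-0.002, 0.762, -0.647], [-1.0, 0.006, 0.01]]
force: [-0.1, 0.3, -1.4]
grip_width: 0.246
[464.47097561  15.25617101 333.5487082 ]
stud tip pred (np.float64(156.29566985643083), np.float64(284.80434942103903)) tube top (np.float64(154.8910355400877), np.float64(284.6707487937427))
hub top pred (np.float64(284.0858113534141), np.float64(283.21585515535975)) 171.54870820268593
now grasp pt [466.3  15.  173.6] shift cm (no turn) [3.39 4.99 0.12] shift cm (with turn) [3.39 5.09 0.27] turn deg [-0.35  0.57 -0.36]
```

```bash
python3 - <<'E'
from h import *
s=ctrl.sense();p=camera("wrist")
g=cv2.cvtColor(p["color"],cv2.COLOR_RGB2GRAY)
print(g[146:170:1,272:298:2])
h=cv2.cvtColor(p["color"],cv2.COLOR_RGB2HSV); m=cv2.inRange(h,np.array((15,90,50)),np.array((35,255,255)))
G=np.array(s["tool_pos"])+np.array(s["tcp_rot"])[:,0]*170
print("collar top pred",project(p,(G[0],G[1],s["tool_pos"][2]-177),s))
for r in range(200,380,6):
    q=np.nonzero(m[r,200:370])[0]+200
    if len(q): print((r,int(q.min()),int(q.max())),end=" ")
E
```

```text
[[117  75  78  94 116 130 117 104  88  66  62  62  64]
 [109  68  84 123 153 146 140 135 102  70  61  62  62]
 [102  67 107 152 159 145 147 144 121  76  61  62  62]
 [ 95  70 130 160 147 144 147 144 135  93  61  62  62]
 [ 89  86 147 152 141 147 148 143 141 117  64  60  62]
 [ 80 109 151 139 144 159 156 143 141 131  74  60  61]
 [ 74 122 148 129 156 173 169 149 138 136  92  61  61]
 [ 77 128 148 141 168 176 172 160 138 136 100  64  62]
 [ 80 130 151 150 174 175 172 167 138 135 106  73  61]
 [ 86 133 146 153 175 173 171 170 141 133 107  78  64]
 [ 90 131 136 154 176 173 170 170 140 129 102  73  65]
 [ 93 121 126 149 173 170 171 168 133 126  95  66  65]
 [ 97 102 121 139 168 170 171 161 128 123  87  65  65]
 [103  89 120 129 155 167 168 146 123 118  80  65  64]
 [108  89 116 121 132 149 151 130 120 108  75  67  65]
 [114  91 103 117 116 122 125 120 117  91  70  67  70]
 [118  99  86 110 114 116 117 115 105  75  68  67  82]
 [119 107  84  94 108 113 114 102  85  68  68  70  99]
 [118 115  96  84  87  97  97  79  67  67  71  85 112]
 [116 119 112  92  71  75  78  67  67  72  83 103 118]
 [113 119 119 110  82  77  77  73  77  88 105 115 119]
 [110 115 119 118 104  99  95  90  96 108 118 120 117]
 [108 112 117 122 119 116 115 111 114 119 122 120 114]
 [102 107 113 118 122 122 122 121 122 121 119 115 111]]
collar top pred (np.float64(269.5569131858779), np.float64(283.22074458057506))
(218, 279, 290) (224, 279, 291) (230, 279, 291) (236, 269, 301) (242, 259, 310) (248, 254, 316) (254, 250, 319) (260, 263, 306) (266, 264, 306) (272, 263, 306) (278, 262, 307) (284, 262, 307) (290, 263, 307) (296, 263, 306) (302, 271, 300) (308, 279, 290) (314, 279, 290) (320, 279, 290) (326, 280, 290) (332, 280, 291) (338, 280, 290)
```

```bash
python3 -m inch '[[0,2.5,0,-0.3,0.5,-0.3,1.8],[0.5,2.3,0,0,0,0,1.8],[1,0,0,0,0,0,1.8],[0,0,0,0,0,0,1.8],[0,0,0,0,0,0,1.8],[0,0,0,0,0,0,1.8]]'; python3 -c "
from h import *
plan(ctrl.sense(),[498.3,53.1,300],-40)"
```

```text
time: 31.0
tool_pos: [495.7, 44.7, 318.2]
tcp_rot: [[0.0, 0.654, 0.757], [-0.002, 0.757, -0.654], [-1.0, -0.002, 0.002]]
force: [0.1, -0.8, -1.3]
grip_width: 0.243
now grasp pt [495.7  44.3 158.2] shift cm (no turn) [ 1.82  0.84 -0.38] shift cm (with turn) [ 1.82  0.81 -0.35] turn deg [-0.82  0.09  0.1 ]
```

```bash
python3 -m inch '[[0.8,0.85,-0.38,-0.8,0.1,0.1,1.8],[0.5,0.1,0,0,0,0,1.8],[0,0,0,0,0,0,1.8],[0,0,0,0,0,0,1.8],[0,0,0,0,0,0,1.8]]'; python3 -c "
from h import *
plan(ctrl.sense(),[498.3,53.1,290],-40)"
```

```text
time: 31.5
tool_pos: [498.8, 54.1, 304.7]
tcp_rot: [[0.0, 0.643, 0.766], [0.0, 0.766, -0.643], [-1.0, 0.001, 0.0]]
force: [-0.4, 0.3, -1.0]
grip_width: 0.247
now grasp pt [498.9  54.2 144.7] shift cm (no turn) [ 1.47 -0.12  0.02] shift cm (with turn) [ 1.47 -0.11  0.03] turn deg [-0.04  0.01 -0.03]
```

```bash
python3 -m inch '[[0.8,-0.12,0.02,0,0,0,1.8],[0.8,0,0,0,0,0,1.8],[0,0,0,0,0,0,1.8],[0,0,0,0,0,0,1.8]]'; python3 -m inch '[[0.4,0,0,0,0,0,1.8],[0.3,0,0,0,0,0,1.8],[0,0,0,0,0,0,1.8],[0,0,0,0,0,0,1.8]]'; python3 -c "
from h import *
plan(ctrl.sense(),[498.3,53.1,274.8],-40)"
```

```text
time: 31.9
tool_pos: [498.0, 52.7, 287.2]
tcp_rot: [[0.0, 0.644, 0.765], [0.0, 0.765, -0.644], [-1.0, 0.0, 0.0]]
force: [-0.1, -0.4, -0.0]
grip_width: 0.241
time: 32.3
tool_pos: [498.1, 52.7, 279.6]
tcp_rot: [[0.001, 0.644, 0.765], [0.0, 0.765, -0.644], [-1.0, 0.0, 0.0]]
force: [0.4, -0.0, -0.3]
grip_width: 0.248
now grasp pt [498.2  52.8 119.6] shift cm (no turn) [ 0.48  0.03 -0.01] shift cm (with turn) [ 0.48  0.04 -0.01] turn deg [-0.06  0.02 -0.03]
```

```bash
python3 -m inch '[[0.3,0,0,0,0,0,1.8],[0.15,0,0,0,0,0,1.8],[0,0,0,0,0,0,1.8],[0,0,0,0,0,0,1.8]]'
```

```text
time: 32.7
tool_pos: [498.2, 52.8, 275.0]
tcp_rot: [[0.001, 0.644, 0.765], [0.0, 0.765, -0.644], [-1.0, 0.001, 0.001]]
force: [0.2, -0.5, 0.3]
grip_width: 0.245
```

```bash
python3 -m inch '[[0.05,0,0,0,0,0,1.8],[0,0,0,0,0,0,1.8],[0,0,0,0,0,0,4],[0,0,0,0,0,0,5],[0,0,0,0,0,0,5],[0,0,0,0,0,0,5],[0,0,0,0,0,0,5]]'; python3 -m inch '[[-1,0,0,0,0,0,5],[-2,0,0,0,0,0,5],[-3,0,0,0,0,0,5],[-1,-4,0,0,0,0,5],[0,-4,0,0,0,0,5],[0,0,0,0,0,0,5],[0,0,0,0,0,0,5]]'; python3 - <<'E'
from h import *
s=ctrl.sense();p=camera("wrist");w=p["color"]
print(s["tool_pos"])
px=project(p,(500,52,75),s);print(px)
a,b=camera("scene")["color"],camera("side")["color"]
f=lambda i,r,c,h:cv2.resize(i[max(r-h,0):r+h,max(c-h,0):c+h],(266,266),interpolation=cv2.INTER_CUBIC)
cv2.imwrite("pics/end.png",np.hstack([f(w,int(px[0]),int(px[1]),70),f(a,215,355,50),f(b,180,254,50)])[:,:,::-1])
E
```

```text
time: 33.4
tool_pos: [498.5, 52.8, 275.1]
tcp_rot: [[0.002, 0.644, 0.765], [0.001, 0.765, -0.644], [-1.0, 0.002, 0.001]]
force: [-0.1, -1.0, 0.3]
grip_width: 0.586
time: 34.1
tool_pos: [445.6, -9.9, 352.4]
tcp_rot: [[0.006, 0.642, 0.766], [0.001, 0.766, -0.642], [-1.0, 0.005, 0.004]]
force: [0.7, 0.8, -0.5]
grip_width: 0.586
[445.64177446  -9.88577185 352.44616337]
(np.float64(108.17688777441558), np.float64(284.776597179328))
```

View pics/end.png

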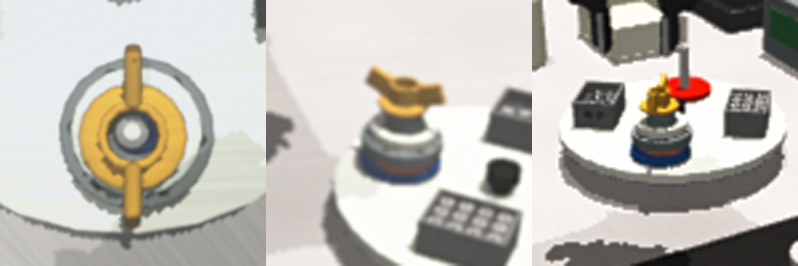

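```bash
python3 -c "
from h import *
s=ctrl.sense();print(s['time'],s['force'],s['tool_pos']);print(workorder.sign_off())"
```

```text
34.25 [0.13503648 1.31976746 0.13567358] [446.11101376  -9.13493422 351.53318942]
the job is handed in; nothing more can be done
None
```

The stack is built on the blue station in the order asked: copper gasket, half-nipple, centering ring, wing nut. I handed the job in at about 34 s of the 112 s allowed. The gasket I used was the one farthest to the robot's left.

- **Last picture:** the wrist, scene and side crops show all the layers upright on the blue foot. The nut is collar down with the stud in its bore, and the gripper is open and clear.
- **Contact forces:** the force readings at the end of each move stayed below about 4 N.
- **Gasket position:** it lies flat but measured about 3 mm off the stud axis, within its 6 mm of play.
- **Camera disagreement:** the wrist camera read about 1 mm off sideways. I corrected for this by placing the ring and the nut relative to the stud and tube as seen in the same picture.
- **Not measured at the end:** I judged the seated heights and levelness by eye and from the arm's height at release, not by a separate measurement. The blank and cap were never touched, but I did not check their positions again.

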